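# Hang the terminal box door on its lift-off hinge pins

### The job

One of the three covers standing in the timber rack is the door of the grey terminal box: it is the one with two hollow hinge knuckles on its edge. Lift it out and hang it upright on the two hinge pins on the side of the box, lowering it until both knuckles sit fully down on their brackets, without letting it drop. Leave the other two covers standing in the rack.

Things in the scene. Friction and masses are not known exactly. Their poses are not given: they have to be found in the camera images.
- door: Aluminium panel 150 wide x 175 high x 10 mm, 0.4 kg, upright in a rack slot 40 mm deep (slots 75 mm apart). Origin: middle of its bottom edge; x width, y thickness, z up. Two hollow knuckles (bore 25, outside 34, 22 high) stand off its -x edge on one axis at x -105, y 0; undersides at z 15 and 130. Balances at x -8: pinch the top edge there, across y.
- pin_low (a point): Foot of the lower pin, on its bracket, 60 mm up; z up, y away from the box wall (45 mm behind). Pin 21 mm thick, top 26 mm tapers to 6 mm; 36 high. Equal pin 115 higher, same axis, on a 10 mm thick bracket: bring the door in sideways, lower knuckle underside 42-78 mm above this foot, then straight down. Door x along this y: stands out clear of the box (240 high).
- blank: Flat 150 wide x 110 mm high aluminium panel, 10 mm thick, standing upright in the same rack. Plain edges, nothing on them. Origin: centre of the panel's bottom edge; x along the width, z up. A bystander, its top 122 mm above the bench: carry the door over it.
- eared: Flat 150 wide x 110 mm high aluminium panel, 10 mm thick, standing upright in the same rack. Two flat 4 mm thick bolt ears project 28 mm from its -x edge instead of knuckles. Origin: centre of the panel's bottom edge; x along the width, z up. A bystander, its top 122 mm above the bench: carry the door over it.
Not all that is in view belongs to the job. Leave any blue look-alike of the door alone.

How it is judged (in metres and radians):
At the end, for the whole second after the job is handed in: The door hangs at rest on both pins: its knuckle axis within 10 mm of the pin axis, the knuckles down on their brackets (within 6 mm of fully down), the door upright within about 8 degrees. It may point in any direction (x of pin_low in the frame of door between -0.115 and -0.095 m and y of pin_low in the frame of door between -0.01 and 0.01 m and z of pin_low in the frame of door between 0.005 and 0.021 m and angle between door's own z axis and vertical below 0.15 rad and linear speed of door below 0.02 m/s and angular speed of door below 0.15 rad/s); the robot touches nothing.
It fails at once if the door is dropped onto the pins (falls faster than 0.45 m/s while the knuckles are over or on the pins) (x of pin_low in the frame of door between -0.12 and -0.09 m and y of pin_low in the frame of door between -0.015 and 0.015 m and z of pin_low in the frame of door between -0.06 and 0.03 m and linear speed of door above 0.45 m/s).
It fails at once if the plain cover is moved more than 40 mm (distance of blank from where it was at the start of the episode above 0.04 m).
It fails at once if the eared cover is moved more than 40 mm (distance of eared from where it was at the start of the episode above 0.04 m).
It also fails if it takes over 42 s, if anything falls off the work surface, if the arm or the gripper's body presses on something with over 40 N, if the wrist force passes 120 N, or if a joint passes its speed limit or range.

### The arm

A 6-joint arm with a two-finger parallel gripper is mounted at the origin on the work surface. World frame = base frame: x ahead of the robot, y to its left, z up, the work surface at z = 0. Lengths are in mm, angles in rad, forces in N, time in s.
With the tool pointing down it reaches from about 400 to 925 mm from the base axis. Payload 12.5 kg.
Tool frame: the origin (TCP) lies midway between the tips of the shut fingers; the grasp point (between the pads) lies 19 mm behind it (env.grip_depth is the distance from the TCP to the grasp point, in mm); z points along the fingers, y is the line along which they close (so a half turn about z gives the same grasp; the last joint's range is limited). The gripper opens to 95 mm and grips with 3 to 60 N. Pads are 20 mm wide; open, the fingers measure 119 mm over their backs; the gripper's body (75 mm by 180 mm) begins 59 mm behind the grasp point.
Start: joints at [1.06, 0.491, 1.559, -0, 1.092, -0.106], TCP at [246.132, 574.513, 214.661] pointing down, gripper open.
Joint ranges: [-3.1, 3.1], [-0.84, 2.19], [0.05, 2.79], [-1.13, 4.28], [0.06, 2.93], [-2.69, 2.69]. Speed limits (rad/s): [2.22, 2.22, 2.79, 3.14, 3.14, 3.14].

### API

Orientations are given as [roll, pitch, yaw] about the fixed x, y, z axes, in that order (R = Rz(yaw) Ry(pitch) Rx(roll)).
In Python, from cell import monitor, viewer, order, env gives the robot as it stands.
- The arm moves only by the tool move_arm, never from a script. Its argument "moves" is one flat list of numbers, 4 for each row, row after row: the shift along the tool's x, y, z normalised to -1 to 1, where 1 is 0.15 m, then the turn about the tool's z normalised to -1 to 1, where 1 is pi/2 rad. A call has 1 to 10 rows; each row shifts and turns the commanded pose from where the row before left it, along the tool's axes as they then stand; what a row does not reach is not made up. A row lasts 1/8 s, in which the tool goes at most 62.5 mm and 10.7 degrees, less where a joint would pass 70% of its speed; a pose out of reach is approached as far as the arm can. A call with a number of a shift or a turn outside -1 to 1 is refused whole. A call with a gripper value outside its range is refused whole. "claw" is the finger opening in mm, from 0 to 95.1, set as the call begins (left out, the last holds). The fingers move at their own pace and stop on an object; the grip force is fixed at half the most. Time passes only in rows, so rows that do not move let the fingers close. It gives the time, the measured TCP pose, the force, the opening and the grip force at its end, in the units of the state.
- monitor.state(): the state, without advancing time (a new reading comes with each control period).
- viewer.read_camera(name): name is "scene" or "top" or "wrist"; returns the picture (400x640x3 uint8, red, green, blue); there is no depth.
- viewer.camera_info(name): a dict with "K" (3x3 intrinsics, pixels), "dist_coeffs" ([k1, k2, p1, p2, k3] as OpenCV has them; the pictures are not rectified), "camera_from_world" (4x4, takes a point from world to camera coordinates). Camera axes: x right, y down, z forward; pixel columns grow to the right and rows downward; lengths in mm; the calibration is good to about 2 mm. A picture is of the moment at which its call begins: read the wrist's pose just before it. camera_info takes no time and is no camera call; for the wrist camera it gives the pose at the moment of the call.
- order.job_done(): hands the job in; it is judged then, once.
The state is a dict: "t": time; "joints": joint angles; "qvel": joint speeds; "tau": joint torques, N m; "eef_pos": TCP position; "tcp_rot": TCP orientation; "ft_force": force on the tool from outside, world axes, zero at the start; "moment": the same for the moment, N m; "opening": opening from 0.0 (shut) to 1.0 (fully open); "grip_force": force on a finger pad.
Only numpy, scipy, OpenCV 4.12 (cv2) and the standard library are available. Lean on these libraries where they do the work, as an engineer would, in place of code of your own. Each camera call takes 0.05 s, during which the arm holds its last target. There are 200 camera calls.

## Working session

There is one attempt and no reset: what is moved stays moved. The work goes in short steps, Python scripts to look and compute and a tool call to move; the robot and the scene stay as the last step left them, time stands still between calls to the robot, and variables do not carry over. Pictures are saved under pics/ and viewed, at most 10 in all, crops included, and the job is handed in when it is done.

Besides the shell and the picture viewer there is one more tool, called after "Emit:" as name(argument=value, ...), one argument or row to a line, values as JSON. move_arm: Moves the arm, as the interface text tells. Scaled input: -1 to 1 covers 0.15 m each way for a shift and pi/2 rad each way for a turn. Its arguments: {"type":"object","properties":{"moves":{"type":"array"},"claw":{"type":"number"}},"required":["moves"]}

```bash
mkdir -p pics
cat > h.py <<'E'
import numpy as np, cv2
from cell import monitor, viewer, order, env
def snap(n,f):
    i=viewer.camera_info(n); im=viewer.read_camera(n); cv2.imwrite('pics/'+f,im[:,:,::-1]); np.savez('pics/'+f+'.npz',K=i['K'],d=i['dist_coeffs'],T=i['camera_from_world']); return im
def cal(f):
    z=np.load('pics/'+f+'.npz'); return z['K'],z['d'],z['T']
def ray(f,px):
    K,d,T=cal(f); p=cv2.undistortPoints(np.array([[px]],float),K,d)[0,0]
    R=T[:3,:3]; return -R.T@T[:3,3], R.T@np.array([p[0],p[1],1])
def onz(f,px,z):
    o,v=ray(f,px); return o+v*(z-o[2])/v[2]
def proj(f,P):
    K,d,T=cal(f); return cv2.projectPoints(np.array(P,float).reshape(-1,3),cv2.Rodrigues(T[:3,:3])[0],T[:3,3],K,d)[0][:,0]
E
python3 - <<'E'
from h import *
s=snap('scene','s0.png');t=snap('top','t0.png')
for n in('s0.png','t0.png'):
    K,d,T=cal(n);print(n,(-T[:3,:3].T@T[:3,3]).round())
print(monitor.state())
E
```

```text
s0.png [747. 342. 641.]
t0.png [324.  36. 932.]
{'t': 0.1, 'joints': array([ 1.06036590e+00,  4.91508682e-01,  1.55941577e+00, -4.66228609e-06,
        1.09168661e+00, -1.05583656e-01]), 'qvel': array([ 0.00013311, -0.0035086 , -0.00091636, -0.00161643,  0.00157864,
        0.00041826]), 'tau': array([ 1.04130861e-03, -6.13622618e+01, -2.58607489e+01,  6.93594664e-02,
        4.70434665e-02, -1.10449944e-04]), 'eef_pos': array([246.03408128, 574.29211363, 214.10495024]), 'tcp_rot': array([-3.14057948e+00, -1.03215800e-04,  2.73674798e+00]), 'ft_force': array([0.04172916, 0.42211508, 1.071871  ]), 'moment': array([ 0.04077431,  0.0266577 , -0.01761429]), 'grip_force': 0.0, 'opening': 1.001786886514333}
```

View pics/s0.png

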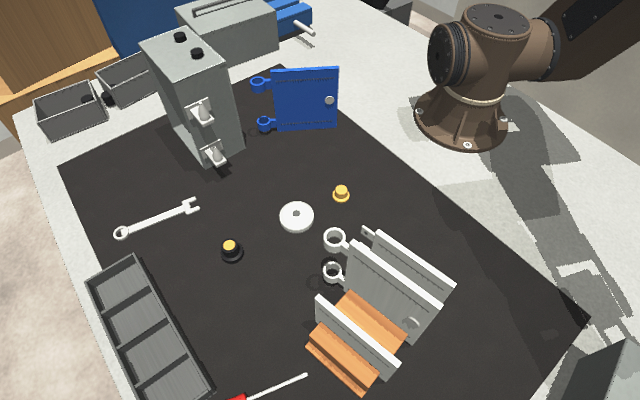

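View pics/t0.png

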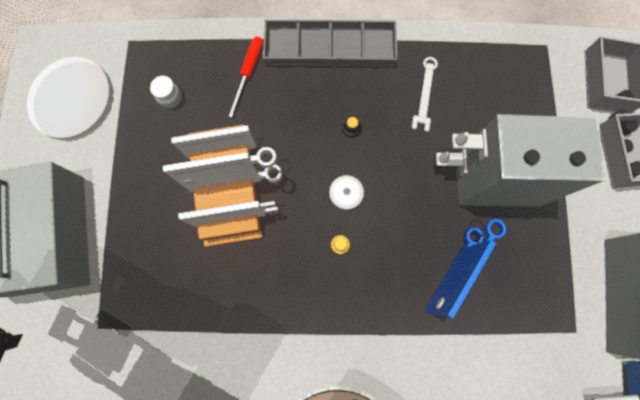

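The cameras show three covers in the rack. In the top view, the plain cover is at (212,138), the one with two ring knuckles at (265,155)/(273,172) is in the middle slot, and the one with flat ears is at (272,207). The blue look-alike at (465,270) is to be left alone. The middle cover fits the description because it has hollow rings. I'll confirm that, and see the pins, in one enlarged crop.

Run:
```python
from h import *
t=cv2.imread('pics/t0.png');s=cv2.imread('pics/s0.png')
def c(im,x,y,w,h):return cv2.resize(im[y:y+h,x:x+w],(400,300),interpolation=cv2.INTER_CUBIC)
o=np.vstack([np.hstack([c(t,160,110,133,100),c(t,425,110,80,60)]),np.hstack([c(s,300,220,160,120),c(s,170,85,107,80)])])
cv2.imwrite('pics/c0.png',o)
for px,z in [((265,155),164),((273,172),49)]: print(onz('t0.png',px,z))
```

```text
[556.92932928 137.44291091 164.        ]
[555.65541381 134.93081364  49.        ]
```

View pics/c0.png

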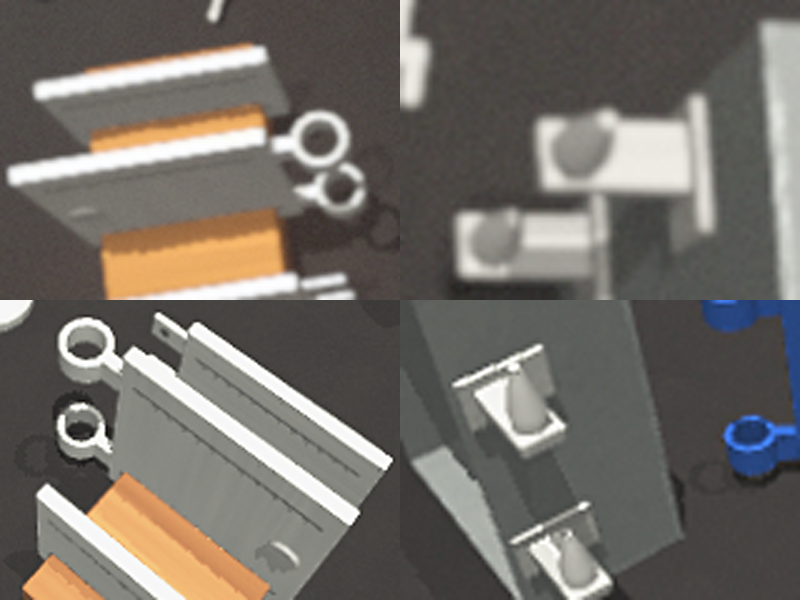

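The crop confirms that the middle cover has hollow rings, while its neighbours are plain and flat-eared. Both pins are visible, with tips at about (466,134) and (447,153) in the top view.

Run:
```python
from h import *
T='t0.png';S='s0.png'
for n,px,z in [('knU',(266.4,155.9),164),('knL',(160+342/3.,110+187/3.),49),('topA',(164,168.3),187),('topB',(248,155.7),187)]: print(n,onz(T,px,z).round(1))
s=lambda x,y:(300+x*.4,220+(y-300)*.4)
for n,px,z in [('knU',s(87,343),164),('knL',s(82,423),49),('topB',s(132,355),187),('topA',s(352,512),187)]: print('S',n,onz(S,px,z).round(1))
for n,a,b,z in [('pinU',(466.6,133.6),(200.5,103.1),211),('pinL',(447.4,153.6),(213.3,147.7),96)]: print(n,onz(T,a,z).round(1),onz(S,b,z).round(1))
# wall/bracket direction: upper bracket edge in T (z=175): near end (540,120)-(690,130)
f=lambda x,y:(425+(x-400)/5,110+y/5)
for p in [(540,120),(690,130),(543,190),(688,190)]: print(onz(T,f(*p),175).round(1))
print('box top', [onz(T,p,240).round(1) for p in [(497,116),(600,122),(470,207)]])
```

```text
knU [555.3 134.9 164. ]
knL [555.  132.9  49. ]
topA [524.8 311.5 187. ]
topB [548.5 164.1 187. ]
S knU [554.7 138.5 164. ]
S knL [553.2 137.1  49. ]
S topB [549.1 170.4 187. ]
S topA [522.4 311.8 187. ]
pinU [ 585.  -213.3  211. ] [ 584.  -210.7  211. ]
pinL [ 584.4 -211.7   96. ] [ 586.6 -211.1   96. ]
[ 596.8 -200.6  175. ]
[ 594.1 -255.7  175. ]
[ 570.4 -200.2  175. ]
[ 571.3 -253.3  175. ]
box top [array([ 606.8, -257.6,  240. ]), array([ 601.5, -441.9,  240. ]), array([ 451.5, -201.3,  240. ])]
```

Emit:
move_arm(
  moves=[-0.27, -0.133, -0.03, 0, -0.27, -0.133, -0.03, 0, -0.27, -0.133, -0.03, 0, -0.27, -0.133, -0.03, 0, -0.27, -0.133, -0.03, 0, -0.27, -0.133, -0.03, 0, -0.27, -0.133, -0.03, 0, -0.27, -0.133, -0.03, 0, -0.27, -0.133, -0.03, 0, -0.27, -0.133, -0.03, 0],
  claw=95,
)

```text
t: 1.35
eef_pos: [540.6, 230.4, 259.6]
tcp_rot: [-3.141, -0.0, 2.737]
ft_force: [0.1, -0.1, -0.4]
opening: 0.998
grip_force: 0.0
```

Emit:
move_arm(
  moves=[0, 0, 0, 0.092, 0, 0, 0, 0.092, 0, 0, 0, 0.092, 0, 0, 0, 0.092, 0, 0, 0, 0.092, 0, 0, 0, 0.092, 0, 0, 0, 0.086, 0, 0, 0, 0, 0, 0, 0, 0],
)

```text
t: 2.48
eef_pos: [539.8, 231.6, 259.5]
tcp_rot: [-3.141, -0.0, 1.738]
ft_force: [0.0, -0.0, -0.4]
opening: 1.001
grip_force: 0.0
```

Run:
```python
from h import *
w=snap('wrist','w1.png');s=monitor.state();print(s['eef_pos'],s['tcp_rot'],s['t'])
K,d,T=cal('w1.png');print((-T[:3,:3].T@T[:3,3]).round())
print(proj('w1.png',[[553.5,136,164],[536.3,240,187],[548.5,165,187],[524,314,187]]).round())
```

```text
[539.78882517 231.60318136 259.55058555] [-3.14144017e+00 -1.29021363e-05  1.73705241e+00] 2.525
[525. 312. 430.]
[[320. 309.]
 [320. 201.]
 [319. 294.]
 [320.  92.]]
```

View pics/w1.png

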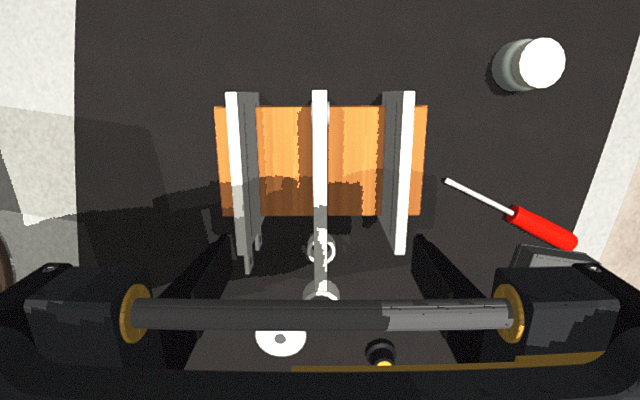

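The door's top edge lies at x≈320 from (320,91) down, exactly where my estimate projects, so I'll descend and grip.

Emit:
move_arm(
  moves=[0, -0.01, 0.2, 0, 0, 0, 0.2, 0, 0, 0, 0.2, 0, 0, 0, 0.13, 0, 0, 0, 0, 0, 0, 0, 0, 0],
)

```text
t: 3.28
eef_pos: [538.7, 231.5, 151.0]
tcp_rot: [3.141, -0.0, 1.735]
ft_force: [-0.0, -0.5, -0.1]
opening: 0.999
grip_force: 0.0
```

Emit:
move_arm(
  moves=[0, 0, 0, 0, 0, 0, 0, 0, 0, 0, 0, 0, 0, 0, 0, 0, 0, 0, 0, 0, 0, 0, 0, 0, 0, 0, 0, 0, 0, 0, 0, 0],
  claw=0,
)

```text
t: 4.28
eef_pos: [538.4, 231.4, 150.1]
tcp_rot: [3.142, -0.0, 1.735]
ft_force: [0.1, -0.9, 0.4]
opening: 0.221
grip_force: 0.0
```

Emit:
move_arm(
  moves=[0, 0, 0, 0, 0, 0, 0, 0, 0, 0, 0, 0, 0, 0, 0, 0],
)

```text
t: 4.78
eef_pos: [538.4, 231.4, 150.2]
tcp_rot: [3.141, -0.0, 1.735]
ft_force: [0.4, 0.2, 0.8]
opening: 0.103
grip_force: 30.0
```

Emit:
move_arm(
  moves=[0, 0, -0.03, 0, 0, 0, -0.07, 0, 0, 0, -0.1, 0, 0, 0, -0.1, 0, 0, 0, -0.1, 0, 0, 0, -0.1, 0, 0, 0, -0.1, 0, 0, 0, -0.1, 0, 0, 0, 0, 0, 0, 0, 0, 0],
)

```text
t: 6.02
eef_pos: [538.1, 231.3, 254.7]
tcp_rot: [-3.141, 0.0, 1.735]
ft_force: [-0.1, 0.1, -4.7]
opening: 0.107
grip_force: 30.0
```

Emit:
move_arm(
  moves=[-0.1, -0.017, 0.003, 0, -0.2, -0.017, 0.003, 0, -0.25, -0.017, 0.003, 0, -0.25, -0.017, 0.003, 0, -0.25, -0.017, 0.003, 0, -0.25, -0.017, 0.003, 0, -0.25, -0.017, 0.003, 0, -0.25, -0.017, 0.003, 0, -0.15, -0.017, 0.003, 0, -0.05, -0.017, 0.003, 0],
)

```text
t: 7.28
eef_pos: [561.6, -70.5, 250.1]
tcp_rot: [-3.141, -0.0, 1.733]
ft_force: [-0.1, 0.3, -4.5]
opening: 0.108
grip_force: 30.0
```

Emit:
move_arm(
  moves=[0, 0, 0, 0, 0, 0, 0, 0, 0, 0, 0, 0],
)

```text
t: 7.65
eef_pos: [562.1, -68.0, 250.7]
tcp_rot: [3.141, -0.0, 1.736]
ft_force: [0.8, -0.2, -5.2]
opening: 0.106
grip_force: 30.0
```

Run:
```python
from h import *
S=snap('scene','s2.png');t=snap('top','t2.png');w=snap('wrist','w2.png');s=monitor.state();print(s['eef_pos'],s['tcp_rot'],s['t'])
def c(im,x,y,w,h):return cv2.resize(im[y:y+h,x:x+w,::-1],(400,300),interpolation=cv2.INTER_CUBIC)
o=np.vstack([np.hstack([c(t,400,110,120,90),c(S,160,60,120,90)]),np.hstack([c(w,0,0,640,400),c(S,0,0,640,400)])])
cv2.imwrite('pics/c2.png',o)
```

```text
[562.1461347  -68.27367544 250.67916067] [ 3.14142667e+00 -8.18338086e-05  1.73535174e+00] 7.8
```

View pics/c2.png

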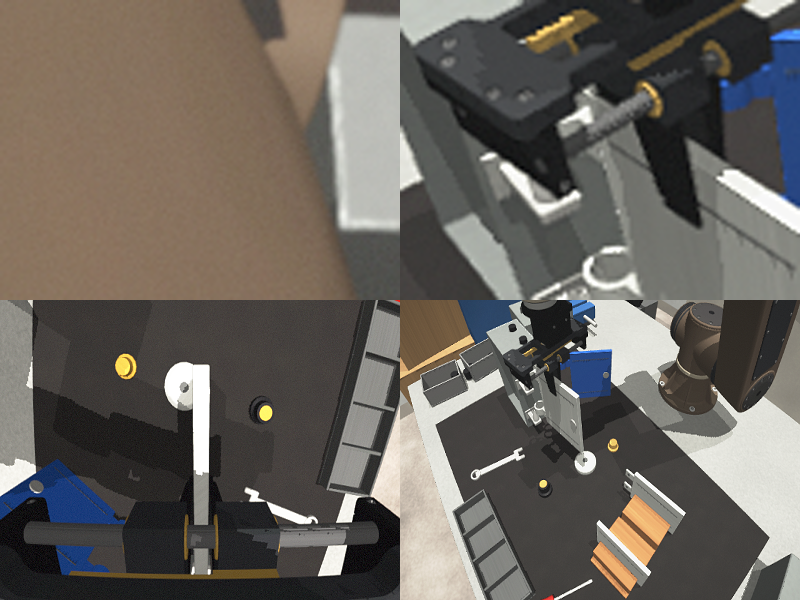

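The top view is blocked by the arm. The scene view shows the lower knuckle at about (223.6,139.5) and the door upright in the fingers. I'll compare that with the expected position.

Run:
```python
from h import *
print(onz('s2.png',(223.6,139.5),149.5).round(1))
d=np.array([np.cos(1.735),np.sin(1.735)]);k=np.array([577.7,-163.])
P=lambda x,z:[*(k+d*(105+x)),112.5+z]
pr=proj('s2.png',[P(-105,37),P(75,175),P(75,0),P(-75,0)]);print(pr.round(1))
im=cv2.imread('pics/s2.png')[90:240,150:350].copy()
for p in pr: cv2.circle(im,tuple(int(v) for v in np.round(p-[150,90])),1,(0,0,255),-1)
cv2.imwrite('pics/c3.png',cv2.resize(im,None,fx=4,fy=4,interpolation=cv2.INTER_CUBIC))
```

```text
[ 576.4 -163.6  149.5]
[[223.2 140. ]
 [284.2 129.6]
 [291.8 202.8]
 [236.9 160.9]]
```

View pics/c3.png

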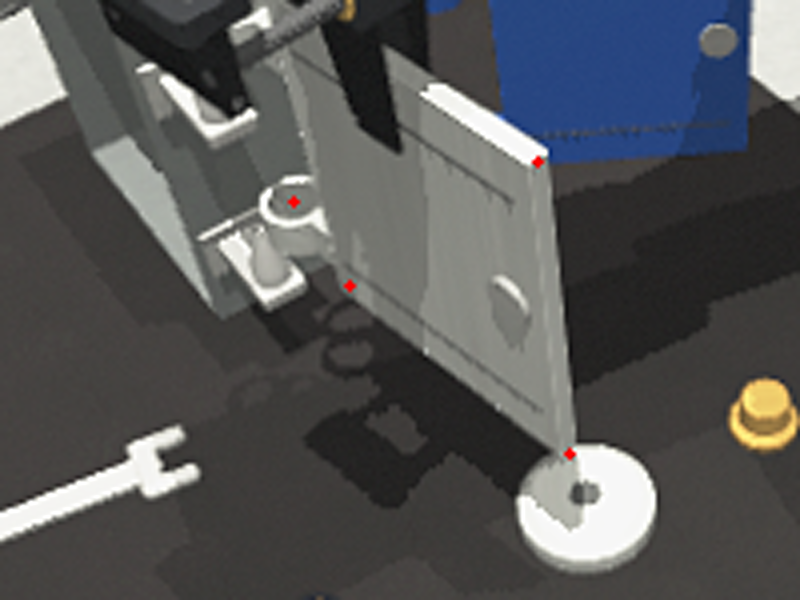

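Emit:
move_arm(
  moves=[-0.1, 0, 0, 0, -0.1, 0, 0, 0, -0.08, 0, 0, 0, -0.047, 0, 0, 0, 0, 0, 0, 0, 0, 0, 0, 0, 0, 0, 0, 0, 0, 0, 0, 0],
)

```text
t: 8.8
eef_pos: [570.1, -116.9, 250.7]
tcp_rot: [3.141, -0.0, 1.735]
ft_force: [-0.4, -0.5, -4.0]
opening: 0.105
grip_force: 30.0
```

Run:
```python
from h import *
S=snap('scene','s4.png');s=monitor.state();print(s['eef_pos'],s['tcp_rot'],s['t'])
cv2.imwrite('pics/c4.png',cv2.resize(S[80:180,150:283,::-1],(800,600),interpolation=cv2.INTER_CUBIC))
b=12+s['eef_pos'][2]-150.2;print(b)
print(proj('s4.png',[[585,-211.7,b+37],[585,-211.7,b+15],[585,-211.7,96]]).round(1))
```

```text
[ 570.14504479 -116.92145447  250.68956249] [ 3.14141987e+00 -1.78556097e-05  1.73498179e+00] 8.85
112.48956248520966
[[207.7 128. ]
 [210.3 136.2]
 [213.9 147.2]]
```

View pics/c4.png

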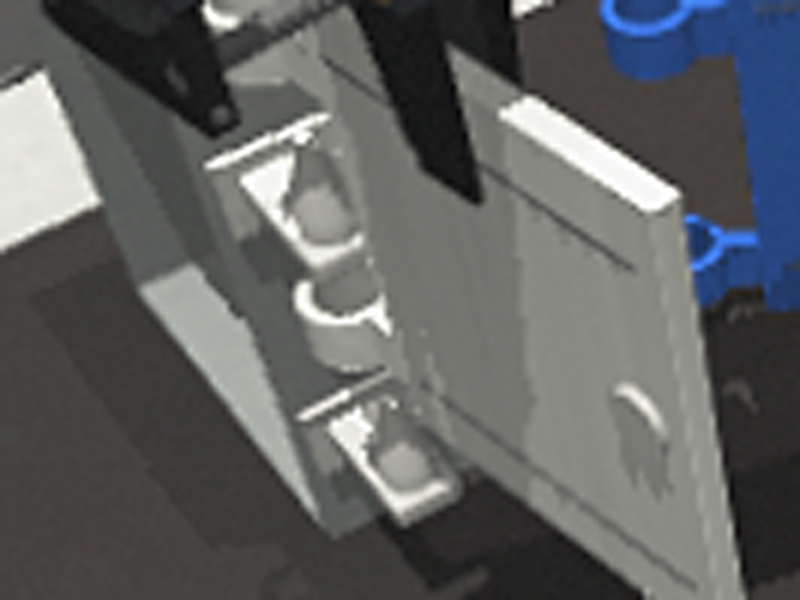

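The knuckle at (348,292) in the crop sits straight over the pin tip at (383,405), as predicted. Lowering in stages.

Emit:
move_arm(
  moves=[0, 0, 0.06, 0, 0, 0, 0.06, 0, 0, 0, 0.06, 0, 0, 0, 0.05, 0, 0, 0, 0.03, 0, 0, 0, 0.03, 0, 0, 0, 0, 0, 0, 0, 0, 0],
)

```text
t: 9.85
eef_pos: [570.2, -117.2, 207.3]
tcp_rot: [3.141, 0.0, 1.735]
ft_force: [0.1, -0.6, -4.1]
opening: 0.103
grip_force: 30.0
```

Emit:
move_arm(
  moves=[0, 0, 0.03, 0, 0, 0, 0.03, 0, 0, 0, 0.03, 0, 0, 0, 0, 0, 0, 0, 0, 0],
)

```text
t: 10.48
eef_pos: [570.2, -117.2, 193.7]
tcp_rot: [3.141, -0.0, 1.735]
ft_force: [0.2, -0.2, -4.0]
opening: 0.103
grip_force: 30.0
```

Emit:
move_arm(
  moves=[0, 0, 0.02, 0, 0, 0, 0.02, 0, 0, 0, 0.01, 0, 0, 0, 0, 0, 0, 0, 0, 0],
)

```text
t: 11.1
eef_pos: [570.2, -117.1, 186.2]
tcp_rot: [3.141, -0.0, 1.735]
ft_force: [-0.1, 0.3, -4.2]
opening: 0.103
grip_force: 30.0
```

Emit:
move_arm(
  moves=[0, 0, 0.01, 0, 0, 0, 0.01, 0, 0, 0, 0, 0, 0, 0, 0, 0],
)

```text
t: 11.6
eef_pos: [570.1, -117.2, 183.1]
tcp_rot: [3.141, -0.0, 1.735]
ft_force: [0.8, -0.5, -3.7]
opening: 0.106
grip_force: 30.0
```

Emit:
move_arm(
  moves=[0, 0, 0.01, 0, 0, 0, 0, 0, 0, 0, 0, 0],
)

```text
t: 11.98
eef_pos: [570.3, -116.9, 182.4]
tcp_rot: [3.14, 0.0, 1.735]
ft_force: [-1.6, 3.0, 6.7]
opening: 0.106
grip_force: 30.0
```

Contact comes at the expected height. I'll check before releasing.

Run:
```python
from h import *
S=snap('scene','s5.png')
cv2.imwrite('pics/c5.png',cv2.resize(S[80:180,150:283,::-1],(800,600),interpolation=cv2.INTER_CUBIC))
```

```text
(no output)
```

View pics/c5.png

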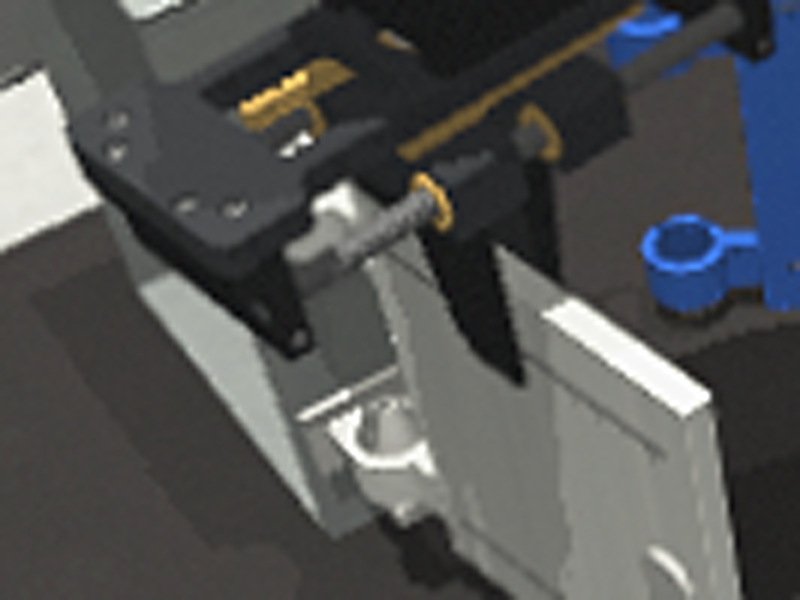

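The lower knuckle is down on its bracket with the pin through it at (390,430) in the crop. Releasing with a modest opening.

Emit:
move_arm(
  moves=[0, 0, 0, 0, 0, 0, 0, 0, 0, 0, 0, 0, 0, 0, 0, 0, 0, 0, 0, 0, 0, 0, 0, 0, 0, 0, 0, 0, 0, 0, 0, 0],
  claw=40,
)

```text
t: 13.02
eef_pos: [570.1, -117.1, 181.6]
tcp_rot: [3.142, -0.0, 1.735]
ft_force: [0.3, -0.4, 0.3]
opening: 0.421
grip_force: 0.0
```

Emit:
move_arm(
  moves=[0, 0, -0.05, 0, 0, 0, -0.1, 0, 0, 0, -0.15, 0, 0, 0, -0.2, 0, 0, 0, -0.2, 0, 0, 0, -0.2, 0, 0, 0, 0, 0, 0, 0, 0, 0],
)

```text
t: 14.02
eef_pos: [569.8, -117.0, 316.5]
tcp_rot: [-3.141, -0.0, 1.735]
ft_force: [0.1, -0.7, -0.9]
opening: 0.424
grip_force: 0.0
```

Emit:
move_arm(
  moves=[0.2, 0, 0, 0, 0.3, 0, 0, 0, 0.3, 0, 0, 0, 0.3, 0, 0, 0, 0.3, 0, 0, 0, 0.2, 0, 0, 0, 0, 0, 0, 0, 0, 0, 0, 0],
)

```text
t: 15.02
eef_pos: [530.9, 119.1, 316.1]
tcp_rot: [-3.141, 0.0, 1.735]
ft_force: [0.7, 0.7, 0.6]
opening: 0.422
grip_force: 0.0
```

Run:
```python
from h import *
S=snap('scene','s6.png');t=snap('top','t6.png')
c=lambda im,x,y,w,h:cv2.resize(im[y:y+h,x:x+w,::-1],(400,500),interpolation=cv2.INTER_CUBIC)
cv2.imwrite('pics/c6.png',np.hstack([c(S,150,60,160,200),c(t,400,90,120,150)]))
print(monitor.state()['t'])
```

```text
15.125
```

View pics/c6.png

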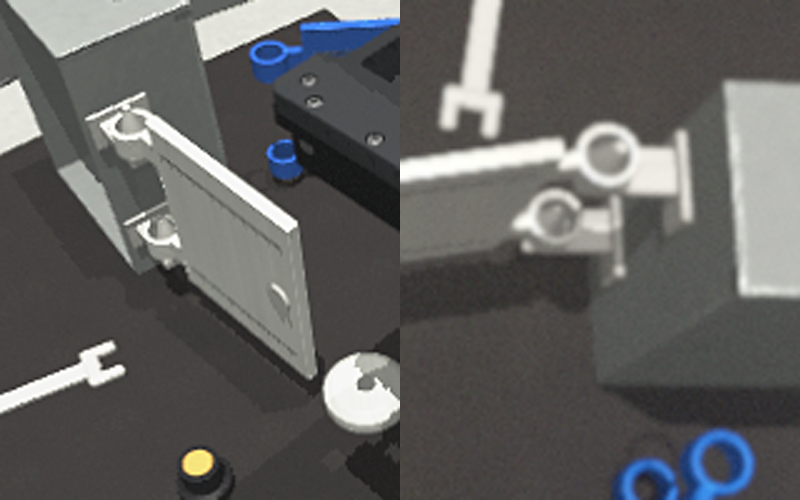

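Both knuckles sit on their brackets with the pins inside them, at (608,155) and (555,215) in the crop, and the door hangs upright clear of the gripper.

```bash
python3 -c "
from cell import order
print(order.job_done())"
```

```text
the job is handed in; nothing more can be done
None
```

The door hangs upright on both hinge pins with both knuckles down on their brackets, the gripper is clear of it, the other two covers were left in the rack, and the job was handed in at about 15 s; no verdict came back.

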